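Seat the camera module on its kinematic mount

ROBOT

A 6-joint arm with a two-finger parallel gripper is mounted at the origin on the work surface. World frame = base frame: x ahead of the robot, y to its left, z up, the work surface at z = 0. Lengths are in m, angles in rad, forces in N, time in s.
With the tool pointing down it reaches from about 0.375 to 0.975 m from the base axis. Payload 3.8 kg.
Tool frame: the origin (TCP) lies at the very end of the fingers, on their centre line; the grasp point (between the pads) lies 19 mm behind it; y points along the fingers, x is the direction in which the jaws open and shut, and the axes are right-handed (so a half turn about y gives the same grasp; the last joint's range is limited). The gripper opens to 88 mm and grips with 3 to 60 N. Pads are 18 mm wide; open, the fingers measure 123 mm over their backs; the gripper's body (75 mm by 187 mm) begins 45 mm behind the grasp point.
Start: joints at [-1.36, 0.264, 1.604, -0, 1.274, -0.037], TCP at [0.166, -0.654, 0.239] pointing down, gripper open.
Joint ranges: [-2.63, 2.63], [-0.94, 2.18], [0.31, 2.57], [-1.31, 4.45], [0, 2.66], [-2.55, 2.55]. Speed limits (rad/s): [2.57, 2.57, 3.14, 3.14, 3.14, 3.14].

INTERFACE

Orientations are given as a unit quaternion [x, y, z, w].
In Python, from rig import bot, camera, get_calibration, masks_of, spot_point gives the robot as it stands. The module is installed in compiled form; this text tells all that it offers.
- The arm moves only by the tool apply_moves, never from a script. Its argument "motion" is a list of rows, each a list of 3 entries, a list of its own where there are three numbers: the finger opening in m, from 0 to 0.0881, then the shift along the tool's x, y, z in m, then the turn about the tool's y in degrees. A call has exactly 10 rows; each row is the pose to reach, as a shift and turn from the pose measured when the call began, along the tool's axes at that moment; what a row does not reach only later rows make up. A row lasts 1/8 s, in which the tool goes at most 62.5 mm and 10.7 degrees, less where a joint would pass 70% of its speed; a pose out of reach is approached as far as the arm can. A call with a gripper value outside its range is refused whole. The fingers move at their own pace and stop on an object; "newtons" is the grip in N (left out, the last holds). Time passes only in rows, so rows that repeat a pose let the fingers close, or fill a call up. It gives the time, the measured TCP pose, the force and the opening at its end, in the units of the state.
- bot.state(): the state, without advancing time (a new reading comes with each control period).
- camera(name): name is "side" or "top" or "wrist"; returns (picture, depth): 400x640x3 uint8, blue, green, red; 400x640 float32, m along the optical axis (not along the pixel's ray), 0 where there is no reading.
- get_calibration(name): a dict with "K" (3x3 intrinsics, pixels), "dist_coeffs" ([k1, k2, p1, p2, k3] as OpenCV has them; the pictures are not rectified), "xyz" and "rotation" of the camera in the world. Camera axes: x right, y down, z forward; pixel columns grow to the right and rows downward; lengths in m; the calibration is good to about 2 mm. A picture is of the moment at which its call begins: read the wrist's pose just before it. get_calibration takes no time and is no camera call; for the wrist camera it gives the pose at the moment of the call.
- bot.finish_job(): hands the job in, once; it reports no verdict.
Trained networks look in the newest picture that a camera, given by its name, has taken for a name from the list of things; names that differ only in an ending like _2 or _b are one class to them, and where a whole thing is asked for, a point or a joint stands for the part that bears it (a point fixed in the world has none). Each returns a list of dicts, best first, with "confidence" (0 to 1); they miss things now and then, are a little off and sometimes report something else, mostly with a low value. They report only what shows in the picture. A call takes as long as a camera call.
- masks_of(label, camera): "region" (400x640 bool, what is visible of it).
- spot_point(label, camera): "position" ([x, y, z] in m, in world coordinates, good to about 4 mm: a listed point, or the origin of a listed thing).
The state is a dict: "time": time; "joint_pos": joint angles; "qd": joint speeds; "tau": joint torques, N m; "position": TCP position; "ee_rot": TCP orientation; "contact_force": force on the tool from outside, world axes, zero at the start; "wrist_torque": the same for the moment, N m; "grip_width": finger opening in m.
Only numpy, scipy, OpenCV 4.12 (cv2) and the standard library are available. Lean on these libraries where they do the work, as an engineer would, in place of code of your own. Each camera call takes 0.05 s, during which the arm holds its last target.

TASK

Pick up the camera module and put it on the kinematic mount, with its single foot in the cone seat and its other two feet in the groove and on the flat pad, then push it down, firmly but with no more than about 20 N, until both spring catches have snapped over the ends of its plate and all three ball feet are fully home. Do not drop it, leave the other things on the bench where they are, and let go and move clear at the end.

Things in the scene. Friction and masses are not known exactly. Their poses are not given: they have to be found in the camera images.
- head (a point): Centre of the camera head, grip of the loose camera module: upright black plastic box 44 (x) by 34 (y) by 56 mm tall, on the middle of an aluminium plate. The lens (dark cylinder, 26 mm across) sticks out 12 mm on its -x side, over the single foot. x runs from the lens to the pair of feet, z up. Point is 28 mm below the head's top, 28 above the plate, 56 above the underside of the feet.
- module: The camera module, 0.26 to 0.49 kg, standing on its feet on the bench at first. Axes as head; origin 56 mm below it, level with the underside of the feet. Plate 120 (x) by 84 (y) by 6 mm, underside 22 mm up, ends (x) rounded. Three steel ball feet 20 mm in diameter below it: one at x=-45, y=0 (module_c0), two at x=45, y=32 (_c1) and y=-32 mm (_c2).
- cone_foot (a point): Centre of the module's single ball foot (20 mm in diameter), under the lens, at x=-45, y=0, z=-46 mm from head.
- mount: Kinematic mount, fixed: dark steel foot plate 170 (x) by 124 (y) by 10 mm, origin at its underside's centre, z up. Above it, on a brass jack screw, an aluminium deck bears three steel seats. Deck height was set by hand, differs each time and is not measured: with the module home, head is 105 to 165 mm above the bench, straight above this origin, axes parallel. The deck stays put in use.
- cone_seat (a point): Point on top of the foot plate (10 mm up) below the cone seat's axis, x=-45, y=0 of the mount. The seat is a round block with a conical pit, 45 degree walls, mouth 26 mm wide. All seats are slippery and centre the feet when nothing holds the module sideways.
- groove_seat (a point): Point on top of the foot plate (10 mm up) below the middle of the V groove seat, x=45, y=32 mm of the mount; the groove runs along the mount's x, 45 degree walls, mouth 26 mm wide. The third seat, a round flat pad, is at x=45, y=-32.
- catch_post (a point): Point on top of the foot plate (10 mm up) below the catch post at x=77, y=0 mm of the mount; its twin is at x=-77. Black posts 14 (x) by 30 (y) mm, tops 37 mm above the underside of the seated feet. A rounded steel spring catch, 20 mm wide, sticks in from each over the plate's end.
- jack (a point): Point on top of the foot plate at its centre. What to feel: a module laid on the mount rests on the two catches some 7 mm too high, feet loosely in the seats. A push of 6 to 15 N straight down passes the catches; they snap over the plate's ends, the resistance drops, and the feet then meet the rigid seats and the force rises steeply.

How it is judged:
On the way, in this order (a step that is already met when the one before it is completed fails the run):
1. the module is lifted off the bench in the gripper (height (world z) of module above 0.03 m and contact force between module and the fingers above 0.5 N), for 0.2 s.
2. its single foot is in the cone seat of the mount (horizontal distance between cone_foot and cone_seat below 0.01 m and contact force between module and mount above 0.5 N), for 0.1 s.
At the end, for the whole second after the job is handed in: The module is at rest on the mount with its single foot within 2 mm of the cone seat's axis, turned to within 0.03 rad of the mount, level to within 0.02 rad, and each of its three ball feet bears on its seat (held down by the catches) (horizontal distance between cone_foot and cone_seat below 0.002 m and angle between the x axis of module and the x axis of mount, either way round below 0.03 rad and angle between module's own z axis and vertical below 0.02 rad and contact force between each of module_c0, module_c1, module_c2 and mount above 0.3 N and linear speed of module below 0.01 m/s); the robot touches nothing.
It fails at once if the module is pressed or knocked against the mount with more than 60 N, the contact forces at feet and catches all added up (a steady central push of 20 N on the seated module stays below this) (contact force between module and mount above 60 N).
It fails at once if the module is dropped (moves faster than 0.25 m/s out of the gripper) (contact force between module and the fingers below 0.01 N and linear speed of module above 0.25 m/s).
It fails at once if a bystander is moved by more than 20 mm (distance of any of gear, motor, wheel, grease, driver, spanner from where it was at the start of the episode above 0.02 m).
It also fails if it takes over 48 s, if anything falls off the work surface, if the arm or the gripper's body presses on something with over 40 N, if the wrist force passes 120 N, or if a joint passes its speed limit or range.

## Working session

There is one attempt and no reset: what is moved stays moved. The work goes in short steps, Python scripts to look and compute and a tool call to move; the robot and the scene stay as the last step left them, time stands still between calls to the robot, and variables do not carry over. Pictures are saved under pics/ and viewed, and the job is handed in when it is done.

Besides the shell and the picture viewer there is one more tool, called after "Emit:" by a JSON object that holds its "name" and its "arguments". apply_moves: Moves the arm, as the interface text tells. Its arguments: {"type":"object","properties":{"motion":{"type":"array","items":{"type":"array"}},"newtons":{"type":"number"}},"required":["motion"]}

```bash
mkdir -p pics; python3 - <<'E'
from rig import bot,camera,get_calibration,masks_of,spot_point
import cv2,numpy as np
s=bot.state();print(s)
for c in ['top','side']:
    p,d=camera(c);cv2.imwrite(f'pics/{c}0.png',p);np.save(f'{c}0.npy',d)
    k=get_calibration(c);print(c,k['xyz'],np.round(k['rotation'],3).tolist(),k['K'])
    for n in ['head','module','cone_foot','mount','cone_seat','groove_seat','catch_post','jack']:
        print(n,[(np.round(r['position'],4).tolist(),round(r['confidence'],2)) for r in spot_point(n,c)][:3])
print(bot.state()['time'])
E
```

```text
{'time': 0.0, 'joint_pos': array([-1.35989385e+00,  2.64692331e-01,  1.60532711e+00,  1.97451358e-06,
        1.27369692e+00, -3.69261919e-02]), 'qd': array([ 0.00084017, -0.0016752 ,  0.00207168, -0.00051038, -0.00133565,
        0.00156465]), 'tau': array([-7.27165188e-04, -5.02115428e+01, -3.56872952e+01,  7.26027670e-02,
        2.94083124e-02, -1.84583682e-04]), 'position': array([ 0.16541465, -0.65370782,  0.2374543 ]), 'ee_rot': array([-0.55748121,  0.43494202, -0.43379279,  0.55844782]), 'contact_force': array([0.26582487, 0.50689171, 0.66160041]), 'wrist_torque': array([-0.0144507 ,  0.01389057, -0.02450457]), 'grip_width': 0.08802063131692728}
top [ 0.41070721 -0.00482207  1.15873096] [-0.696, 0.715, -0.052, 0.053] [[520.15800712   0.         319.658627  ]
 [  0.         520.15800712 196.28992051]
 [  0.           0.           1.        ]]
head [([0.5094, -0.1815, 0.0547], 0.96)]
module [([0.5126, -0.1748, -0.0052], 0.91)]
cone_foot [([0.4731, -0.1557, 0.0073], 0.93)]
mount [([0.5816, 0.2368, 0.0064], 0.68)]
cone_seat [([0.5381, 0.216, 0.0101], 0.87)]
groove_seat []
catch_post []
jack []
side [0.40714372 0.54776233 0.65359401] [-0.148, 0.912, -0.378, 0.056] [[376.20485069   0.         321.29795847]
 [  0.         376.20485069 200.52747279]
 [  0.           0.           1.        ]]
head [([0.515, -0.1808, 0.052], 0.58)]
module [([0.5135, -0.1802, 0.0003], 0.98)]
cone_foot [([0.4747, -0.1513, 0.0138], 0.63)]
mount [([0.5837, 0.2323, -0.0018], 0.73)]
cone_seat [([0.5413, 0.2188, 0.0075], 0.96)]
groove_seat [([0.6145, 0.2822, 0.0093], 0.67)]
catch_post []
jack [([0.5845, 0.2326, 0.0113], 0.94)]
0.9
```

View pics/top0.png

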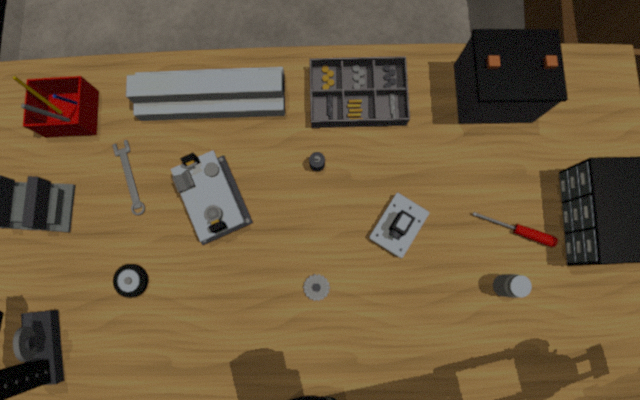

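View pics/side0.png

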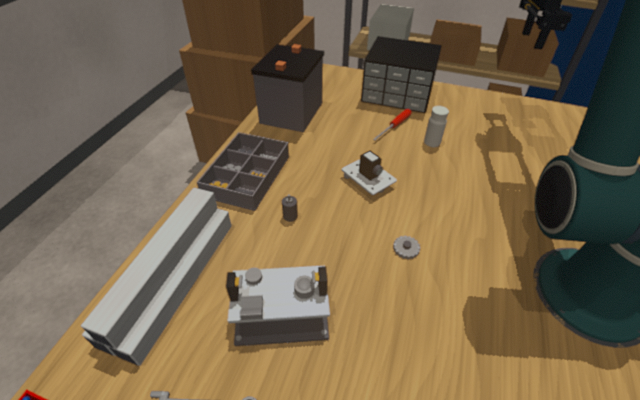

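```bash
cat > h.py <<'E'
from rig import bot,camera,get_calibration,masks_of,spot_point
import cv2,numpy as np
from scipy.spatial.transform import Rotation as R
def cloud(c,d,k=None):
    k=k or get_calibration(c)
    v,u=np.mgrid[0:400,0:640]
    p=np.stack([u,v],-1).reshape(-1,1,2).astype(np.float64)
    n=cv2.undistortPoints(p,np.array(k['K']),np.array(k['dist_coeffs'])).reshape(400,640,2)
    P=np.dstack([n[...,0]*d,n[...,1]*d,d])
    r=np.array(k['rotation']); Rm=R.from_quat(r).as_matrix() if r.size==4 else r
    W=P@Rm.T+np.array(k['xyz']); W[d<=0]=np.nan
    return W
def rect(P):
    (c,s,a)=cv2.minAreaRect((P[:,:2]*1000).astype(np.float32));return np.round(c,1),np.round(s,1),round(a,2)
E
python3 - <<'E'
from h import *
for c in ['top','side']:
    d=np.load(c+'0.npy');W=cloud(c,d);X,Y,Z=[W[...,i] for i in range(3)]
    b=(abs(X-.35)<.03)&(abs(Y-0.2)<.1)
    print(c,'bench z',np.nanmedian(Z[b]))
    m=(np.hypot(X-.513,Y+.18)<.09)
    mm=m&(Z>.02)&(Z<.036);print('plate',mm.sum(),rect(W[mm]),np.nanmedian(Z[mm]))
    mm=m&(Z>.075)&(Z<.1);print('headtop',mm.sum(),rect(W[mm]),np.median(Z[mm]))
    m=(np.hypot(X-.583,Y-.234)<.13)&(Z>.02)
    h,e=np.histogram(Z[m],bins=np.arange(.0,.2,.004));print([(round(b,3),a) for a,b in zip(h,e) if a])
E
```

```text
top bench z 0.0016023654740475735
plate 1634 (array([ 513.1, -177.6]), array([ 85.2, 121. ]), 55.88) 0.029312060334915624
headtop 368 (array([ 508.3, -174.1]), array([34.6, 56.3]), 55.75) 0.08552554098553922
[(np.float64(0.02), np.int64(1)), (np.float64(0.06), np.int64(1)), (np.float64(0.064), np.int64(10)), (np.float64(0.068), np.int64(193)), (np.float64(0.072), np.int64(1571)), (np.float64(0.076), np.int64(954)), (np.float64(0.08), np.int64(108)), (np.float64(0.084), np.int64(218)), (np.float64(0.088), np.int64(188)), (np.float64(0.092), np.int64(187)), (np.float64(0.096), np.int64(66)), (np.float64(0.1), np.int64(7)), (np.float64(0.104), np.int64(11)), (np.float64(0.108), np.int64(15)), (np.float64(0.112), np.int64(53)), (np.float64(0.116), np.int64(94)), (np.float64(0.12), np.int64(126)), (np.float64(0.124), np.int64(74)), (np.float64(0.128), np.int64(2))]
side bench z -0.0007052418017967632
plate 771 (array([ 513.2, -177.4]), array([ 87.4, 119.7]), 57.06) 0.027456463947830634
headtop 208 (array([ 514.1, -177.8]), array([34.8, 46.8]), 55.14) 0.0832869102397702
[(np.float64(0.06), np.int64(1)), (np.float64(0.064), np.int64(81)), (np.float64(0.068), np.int64(1126)), (np.float64(0.072), np.int64(2144)), (np.float64(0.076), np.int64(104)), (np.float64(0.08), np.int64(329)), (np.float64(0.084), np.int64(299)), (np.float64(0.088), np.int64(343)), (np.float64(0.092), np.int64(170)), (np.float64(0.096), np.int64(21)), (np.float64(0.1), np.int64(25)), (np.float64(0.104), np.int64(23)), (np.float64(0.108), np.int64(36)), (np.float64(0.112), np.int64(178)), (np.float64(0.116), np.int64(121)), (np.float64(0.12), np.int64(169))]
```

```bash
python3 - <<'E'
from h import *
for c in ['top','side']:
    d=np.load(c+'0.npy');W=cloud(c,d);X,Y,Z=[W[...,i] for i in range(3)]
    m=(np.hypot(X-.583,Y-.234)<.13)
    mm=m&(Z>.066)&(Z<.080);print('deck',mm.sum(),rect(W[mm]),np.nanmedian(Z[mm]))
    for lo,hi in [(.117,.13),(.084,.1)]:
        mm=(m&(Z>lo)&(Z<hi)).astype(np.uint8)
        n,L,st,ce=cv2.connectedComponentsWithStats(mm)
        for i in range(1,n):
            if st[i,4]>20: print(lo,st[i],np.round(ce[i],1),rect(W[L==i]),np.round(np.nanmean(W[L==i],0),4),np.percentile(Z[L==i],[5,50,95]).round(4))
    mm=m&(Z>.004)&(Z<.016);print('foot',mm.sum(),rect(W[mm]),np.nanmedian(Z[mm]))
s=bot.state();print(R.from_quat(s['ee_rot']).as_matrix().round(4))
p=cv2.imread('pics/side0.png')[250:360,210:350];cv2.imwrite('pics/z1.png',cv2.resize(p,None,fx=5,fy=5,interpolation=3))
E
```

```text
deck 2727 (array([583.2, 235.3]), array([172.5, 102.3]), 22.66) 0.07518453351360099
0.117 [180 152  16  14 126] [187.8 158.3] (array([649.6, 263.3]), array([25.4, 30.5]), 21.83) [0.6531 0.2636 0.1224] [0.1179 0.1226 0.1265]
0.117 [208 218  17  15 135] [215.6 225.3] (array([516.8, 206.5]), array([24.8, 30.4]), 22.74) [0.5136 0.2054 0.1222] [0.1176 0.1224 0.1262]
0.084 [205 162  14  15 141] [211.3 169. ] (array([636.8, 221.9]), array([29.7, 28.4]), 44.2) [0.6368 0.2222 0.0868] [0.0845 0.0867 0.0894]
0.084 [173 170  22  23 272] [183.2 181. ] (array([612.5, 281.9]), array([37.6, 38.2]), 21.7) [0.612  0.2812 0.0905] [0.0848 0.0909 0.096 ]
0.084 [204 205  19  16 208] [212.9 212.2] (array([543.2, 217.5]), array([31.3, 36.7]), 0.45) [0.5438 0.2171 0.0927] [0.0863 0.0932 0.0976]
0.084 [214 222  14  12  25] [221.7 229. ] (array([507.3, 199.3]), array([11.2, 30.6]), 45.66) [0.5085 0.1986 0.0929] [0.0881 0.0917 0.0991]
foot 1617 (array([582.9, 235. ]), array([256.3, 257. ]), 46.54) 0.006595512637036505
deck 3427 (array([584.1, 233.7]), array([171., 102.]), 22.66) 0.0724682782472651
0.117 [318 26
[... 570 characters left out ...]
 53] [233.  293.9] (array([652.5, 269.6]), array([14. , 18.2]), 22.23) [0.6489 0.2736 0.0919] [0.0846 0.0923 0.0986]
0.084 [319 288   9   5  43] [323.1 290.1] (array([506.9, 217.6]), array([13.9,  2.8]), 23.16) [0.5067 0.2176 0.0922] [0.0863 0.0921 0.099 ]
0.084 [240 295  23  11 180] [251.  299.6] (array([617. , 271.5]), array([36.3, 16. ]), 21.25) [0.6168 0.2718 0.0882] [0.0844 0.0881 0.0918]
0.084 [239 307  23  10 175] [250.3 311.7] (array([609. , 290.8]), array([36., 15.]), 22.3) [0.6077 0.293  0.0893] [0.0849 0.0896 0.0931]
foot 2147 (array([567.3, 271.5]), array([169.9,  43.8]), 23.16) 0.009291746263969891
[[ 0.2453  0.      0.9695]
 [-0.9695  0.      0.2453]
 [-0.     -1.      0.    ]]
```

View pics/z1.png

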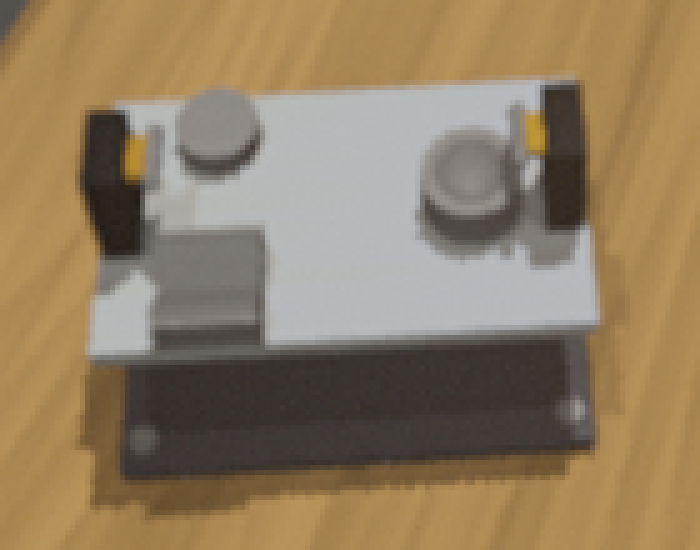

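Emit:
{"name": "apply_moves", "arguments": {"motion": [[0.088,[-0.038,0.002,0.045],6],[0.088,[-0.076,0.004,0.09],12],[0.088,[-0.114,0.006,0.136],18],[0.088,[-0.152,0.008,0.182],24],[0.088,[-0.19,0.01,0.228],30],[0.088,[-0.228,0.012,0.274],36],[0.088,[-0.266,0.014,0.32],42],[0.088,[-0.304,0.015,0.366],48.3],[0.088,[-0.342,0.016,0.412],48.3],[0.088,[-0.376,0.017,0.454],48.3]]}}

```text
time: 2.15
position: [0.5146, -0.1767, 0.2221]
ee_rot: [0.331, -0.624, 0.625, -0.332]
contact_force: [-0.1, 0.1, -0.1]
grip_width: 0.088
```

```bash
python3 - <<'E'
from h import *
s=bot.state();print(s['time'],s['position'],s['joint_pos'].round(3),s['contact_force'],R.from_quat(s['ee_rot']).as_matrix().round(4))
k=get_calibration('wrist');p,d=camera('wrist');cv2.imwrite('pics/w1.png',p)
print(k['xyz'],R.from_quat(k['rotation']).as_matrix().round(3))
W=cloud('wrist',d,k);X,Y,Z=[W[...,i] for i in range(3)]
m=(np.hypot(X-.513,Y+.18)<.09)
mm=m&(Z>.02)&(Z<.036);print('plate',mm.sum(),rect(W[mm]),np.nanmedian(Z[mm]))
mm=m&(Z>.075)&(Z<.1);print('headtop',mm.sum(),rect(W[mm]),np.median(Z[mm]))
for n in ['head','module','cone_foot']:print(n,[(np.round(r['position'],4).tolist(),round(r['confidence'],2)) for r in spot_point(n,'wrist')][:3])
E
```

```text
2.15 [ 0.51457304 -0.17669176  0.22210163] [-0.377  0.027  1.905 -0.     1.209  1.789] [-0.09251533  0.10880191 -0.09783605] [[-5.602e-01  1.000e-03  8.283e-01]
 [-8.283e-01 -4.000e-04 -5.602e-01]
 [-2.000e-04 -1.000e+00  1.000e-03]]
[ 0.58379434 -0.2229287   0.36784991] [[-0.56  -0.785 -0.265]
 [-0.828  0.531  0.179]
 [ 0.     0.32  -0.948]]
plate 6571 (array([ 513.8, -177.5]), array([ 84.3, 118.8]), 56.03) 0.02748365310833617
headtop 1853 (array([ 514.2, -177.8]), array([34. , 43.9]), 56.31) 0.0837807464089691
head [([0.518, -0.1771, 0.0536], 0.71)]
module [([0.5105, -0.1733, -0.0006], 0.57)]
cone_foot [([0.473, -0.1497, 0.0087], 0.94)]
```

View pics/w1.png

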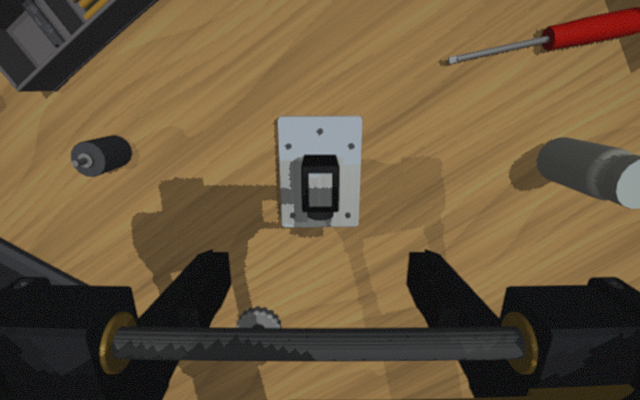

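Emit:
{"name": "apply_moves", "arguments": {"motion": [[0.088,[0.001,0.04,0],-0.2],[0.088,[0.001,0.085,0],-0.2],[0.088,[0.001,0.13,0],-0.2],[0.088,[0.001,0.16,0],-0.2],[0.088,[0.001,0.175,0],-0.2],[0.088,[0.001,0.184,0],-0.2],[0.088,[0.001,0.184,0],-0.2],[0.02,[0.001,0.184,0],-0.2],[0.02,[0.001,0.184,0],-0.2],[0.02,[0.001,0.184,0],-0.2]], "newtons": 40}}

```text
time: 3.6
position: [0.5136, -0.1788, 0.0384]
ee_rot: [0.333, -0.623, 0.624, -0.334]
contact_force: [0.6, -0.6, 0.5]
grip_width: 0.0598
```

Emit:
{"name": "apply_moves", "arguments": {"motion": [[0.02,[0,0,0],0],[0.02,[0,0,0],0],[0.02,[0,0,0],0],[0.02,[0,0,0],0],[0.02,[0,0,0],0],[0.02,[0,0,0],0],[0.02,[0,-0.01,0],0],[0.02,[0,-0.03,0],0],[0.02,[0,-0.055,0],0],[0.02,[0,-0.08,0],0]]}}

```text
time: 4.85
position: [0.5125, -0.1784, 0.1185]
ee_rot: [-0.334, 0.624, -0.623, 0.333]
contact_force: [0.0, -0.1, -4.2]
grip_width: 0.0337
```

```bash
python3 - <<'E'
from h import *
s=bot.state();print(s['time'],s['position'],s['joint_pos'].round(3),s['contact_force'],s['wrist_torque'],s['grip_width'],R.from_quat(s['ee_rot']).as_matrix().round(4))
p,d=camera('wrist');cv2.imwrite('pics/w2.png',p)
E
```

```text
4.85 [ 0.51249755 -0.1784181   0.11845743] [-3.800e-01  1.230e-01  2.006e+00 -1.000e-03  1.013e+00  1.780e+00] [ 0.0396444  -0.09269752 -4.18518284] [ 0.04148512 -0.023959    0.02687684] 0.033656443165005004 [[-5.554e-01 -1.300e-03  8.316e-01]
 [-8.316e-01 -3.000e-04 -5.554e-01]
 [ 1.000e-03 -1.000e+00 -9.000e-04]]
```

View pics/w2.png

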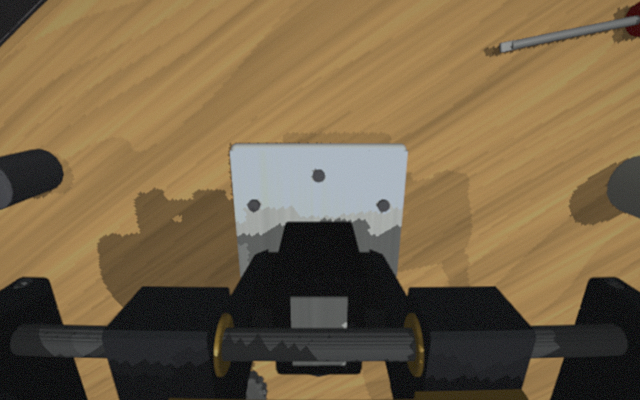

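Emit:
{"name": "apply_moves", "arguments": {"motion": [[0.02,[-0.01,-0.02,-0.004],-2],[0.02,[-0.04,-0.045,-0.018],-7],[0.02,[-0.085,-0.065,-0.038],-14],[0.02,[-0.135,-0.072,-0.06],-22],[0.02,[-0.185,-0.072,-0.082],-30],[0.02,[-0.235,-0.072,-0.105],-37],[0.02,[-0.285,-0.072,-0.127],-44],[0.02,[-0.33,-0.072,-0.147],-50],[0.02,[-0.365,-0.072,-0.162],-55],[0.02,[-0.383,-0.072,-0.17],-56.3]]}}

```text
time: 6.15
position: [0.5852, 0.2354, 0.1922]
ee_rot: [0.589, -0.391, 0.393, -0.588]
contact_force: [0.1, 0.1, -5.4]
grip_width: 0.0338
```

```bash
python3 - <<'E'
from h import *
s=bot.state();print(s['time'],s['position'],s['joint_pos'].round(3),s['contact_force'],s['wrist_torque'],s['grip_width'],R.from_quat(s['ee_rot']).as_matrix().round(4))
k=get_calibration('wrist');p,d=camera('wrist');cv2.imwrite('pics/w3.png',p);np.save('w3.npy',d)
print(bot.state()['position'])
p,d=camera('side');cv2.imwrite('pics/s3.png',p[200:360,160:400].repeat(3,0).repeat(3,1));np.save('s3.npy',d)
p,d=camera('top');cv2.imwrite('pics/t3.png',p[100:280,100:320].repeat(3,0).repeat(3,1));np.save('t3.npy',d)
print(bot.state()['position'])
E
```

```text
6.15 [0.58524878 0.23535688 0.19223496] [ 0.345  0.213  1.754 -0.004  1.174  1.521] [ 0.12714707  0.13953407 -5.38416916] [-0.02657387  0.00565734 -0.03294031] 0.033781510165773354 [[ 0.3858  0.0024  0.9226]
 [-0.9226 -0.0032  0.3858]
 [ 0.0039 -1.      0.001 ]]
[0.58566281 0.23697681 0.1924173 ]
[0.58541481 0.23368145 0.19265315]
```

View pics/w3.png

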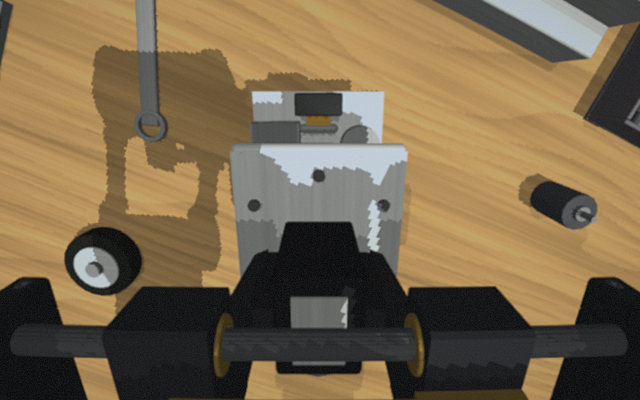

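View pics/s3.png

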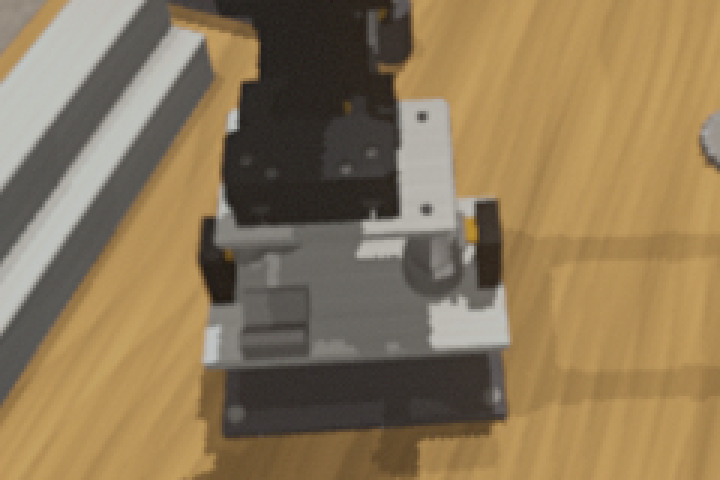

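View pics/t3.png

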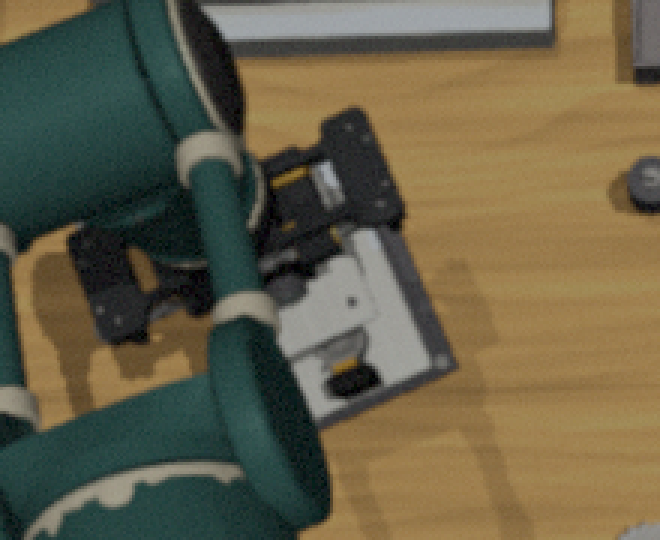

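```bash
python3 - <<'E'
from h import *
print(bot.state()['position'])
for c,f in [('side','s3'),('top','t3')]:
    W=cloud(c,np.load(f+'.npy'));X,Y,Z=[W[...,i] for i in range(3)]
    m=(np.hypot(X-.585,Y-.235)<.085)
    mm=m&(Z>.172)&(Z<.19)
    n,L,st,ce=cv2.connectedComponentsWithStats(mm.astype(np.uint8))
    for i in range(1,n):
        if st[i,4]>40: print(c,st[i],rect(W[L==i]),np.median(Z[L==i]))
    mm=mm&(Z<.186); P=W[mm][:,:2]-[.5835,.2347]; a=np.radians(22.66)
    q=P@np.array([[np.cos(a),-np.sin(a)],[np.sin(a),np.cos(a)]])
    print('mount frame extents',np.percentile(q,[0,.5,1,99,99.5,100],axis=0).round(4).tolist())
E
```

```text
[0.58541481 0.23368145 0.19265315]
side [ 231  233   82   50 1266] (array([585.3, 236.7]), array([120.6,  85.8]), 22.76) 0.18048902378369672
mount frame extents [[-0.0579, -0.0418], [-0.0577, -0.0408], [-0.0574, -0.0401], [0.0616, 0.0435], [0.0621, 0.0436], [0.0627, 0.044]]
top [192 179  35  40 680] (array([558.3, 213.6]), array([56.1, 65.6]), 22.57) 0.18347718414606806
mount frame extents [[-0.0595, -0.0425], [-0.0594, -0.0424], [-0.0593, -0.0423], [0.0409, 0.0211], [0.0454, 0.0219], [0.0475, 0.0231]]
```

Emit:
{"name": "apply_moves", "arguments": {"motion": [[0.02,[-0.001,0,-0.001],0],[0.02,[-0.002,0.005,-0.0015],0],[0.02,[-0.002,0.015,-0.0015],0],[0.02,[-0.002,0.025,-0.0015],0],[0.02,[-0.002,0.035,-0.0015],0],[0.02,[-0.002,0.043,-0.0015],0],[0.02,[-0.002,0.05,-0.0015],0],[0.02,[-0.002,0.054,-0.0015],0],[0.02,[-0.002,0.056,-0.0015],0],[0.02,[-0.002,0.056,-0.0015],0]]}}

```text
time: 7.55
position: [0.5835, 0.2348, 0.1367]
ee_rot: [0.589, -0.391, 0.394, -0.588]
contact_force: [-0.1, -0.4, -5.3]
grip_width: 0.0337
```

```bash
python3 - <<'E'
from h import *
s=bot.state();print(s['time'],s['position'],s['contact_force'],s['wrist_torque'],s['grip_width'])
p,d=camera('side');cv2.imwrite('pics/s4.png',p[200:360,160:400].repeat(3,0).repeat(3,1))
print(bot.state()['position'])
W=cloud('side',d);X,Y,Z=[W[...,i] for i in range(3)]
mm=(np.hypot(X-.585,Y-.235)<.085)&(Z>.124)&(Z<.134)
P=W[mm];print(rect(P),np.median(P[:,2]))
P=P[:,:2]-[.5835,.2347]; a=np.radians(22.66)
q=P@np.array([[np.cos(a),-np.sin(a)],[np.sin(a),np.cos(a)]])
print('ext',np.percentile(q,[0,.5,1,99,99.5,100],axis=0).round(4).tolist())
E
```

```text
7.55 [0.58349069 0.23479335 0.1367206 ] [-0.05826496 -0.38288376 -5.33615436] [-0.0366128  -0.00666066 -0.01238182] 0.03370996823369338
[0.58358515 0.23482581 0.13688769]
(array([582.8, 234.8]), array([119.6,  86.4]), 22.65) 0.12512224248392761
ext [[-0.0605, -0.0429], [-0.06, -0.0424], [-0.0598, -0.042], [0.0582, 0.0422], [0.0586, 0.0426], [0.0591, 0.0435]]
```

View pics/s4.png

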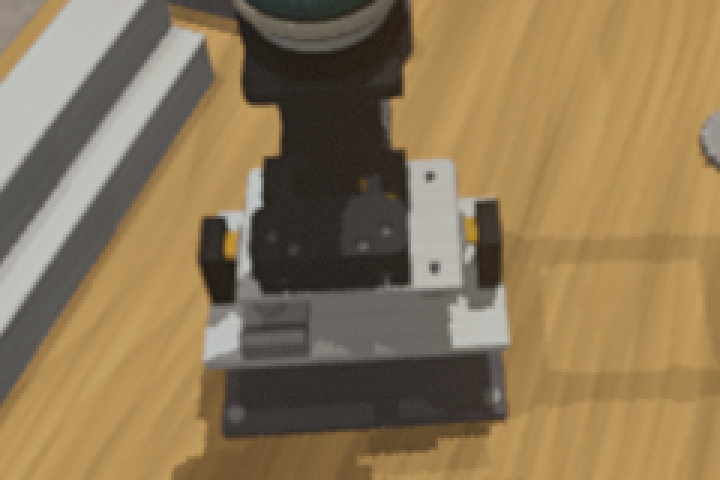

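Emit:
{"name": "apply_moves", "arguments": {"motion": [[0.02,[0,0.002,0],0],[0.02,[0,0.0035,0],0],[0.02,[0,0.005,0],0],[0.02,[0,0.006,0],0],[0.02,[0,0.007,0],0],[0.02,[0,0.0075,0],0],[0.02,[0,0.008,0],0],[0.02,[0,0.0085,0],0],[0.02,[0,0.0085,0],0],[0.02,[0,0.0085,0],0]]}}

```text
time: 8.85
position: [0.5841, 0.235, 0.1287]
ee_rot: [0.588, -0.391, 0.394, -0.588]
contact_force: [0.6, -0.1, 2.2]
grip_width: 0.0335
```

Emit:
{"name": "apply_moves", "arguments": {"motion": [[0.02,[0,0.0005,0],0],[0.02,[0,0.0008,0],0],[0.02,[0,0.0011,0],0],[0.02,[0,0.0014,0],0],[0.02,[0,0.0017,0],0],[0.02,[0,0.002,0],0],[0.02,[0,0.0023,0],0],[0.02,[0,0.0026,0],0],[0.02,[0,0.0029,0],0],[0.02,[0,0.0032,0],0]]}}

```text
time: 10.1
position: [0.5838, 0.2348, 0.1251]
ee_rot: [0.589, -0.391, 0.394, -0.588]
contact_force: [0.5, 0.5, -4.9]
grip_width: 0.0335
```

Emit:
{"name": "apply_moves", "arguments": {"motion": [[0.02,[0,0.0003,0],0],[0.02,[0,0.0006,0],0],[0.02,[0,0.0009,0],0],[0.02,[0,0.0012,0],0],[0.02,[0,0.0015,0],0],[0.02,[0,0.0018,0],0],[0.02,[0,0.002,0],0],[0.02,[0,0.0022,0],0],[0.02,[0,0.0024,0],0],[0.02,[0,0.0024,0],0]]}}

```text
time: 11.35
position: [0.5841, 0.2348, 0.1233]
ee_rot: [0.588, -0.39, 0.394, -0.588]
contact_force: [-0.7, -2.0, -0.6]
grip_width: 0.0338
```

Emit:
{"name": "apply_moves", "arguments": {"motion": [[0.02,[0,0.0007,0],0],[0.02,[0,0.0008,0],0],[0.02,[0,0.001,0],0],[0.02,[0,0.0012,0],0],[0.02,[0,0.0013,0],0],[0.02,[0,0.0014,0],0],[0.02,[0,0.0015,0],0],[0.02,[0,0.0016,0],0],[0.02,[0,0.0016,0],0],[0.02,[0,0.0016,0],0]]}}

```text
time: 12.6
position: [0.5843, 0.2348, 0.1231]
ee_rot: [0.588, -0.39, 0.394, -0.588]
contact_force: [-3.7, -2.5, 7.6]
grip_width: 0.034
```

```bash
python3 - <<'E'
from h import *
s=bot.state();print(s['time'],s['position'],s['contact_force'],s['wrist_torque'],s['grip_width'])
p,d=camera('side');cv2.imwrite('pics/s5.png',cv2.resize(p[240:340,210:350],None,fx=5,fy=5,interpolation=3))
print(bot.state()['position'])
W=cloud('side',d);X,Y,Z=[W[...,i] for i in range(3)]
mm=(np.hypot(X-.585,Y-.235)<.085)&(Z>.105)&(Z<.115)
P=W[mm];print(rect(P),np.median(P[:,2]))
E
```

```text
12.6 [0.58427883 0.23482744 0.12313746] [-3.69934106 -2.53415608  7.635063  ] [-0.46014176  0.87779589  0.14751657] 0.03398099338956884
[0.58425211 0.23480103 0.12309132]
(array([584.2, 235. ]), array([165.8,  85.3]), 22.26) 0.11135176804181096
```

View pics/s5.png

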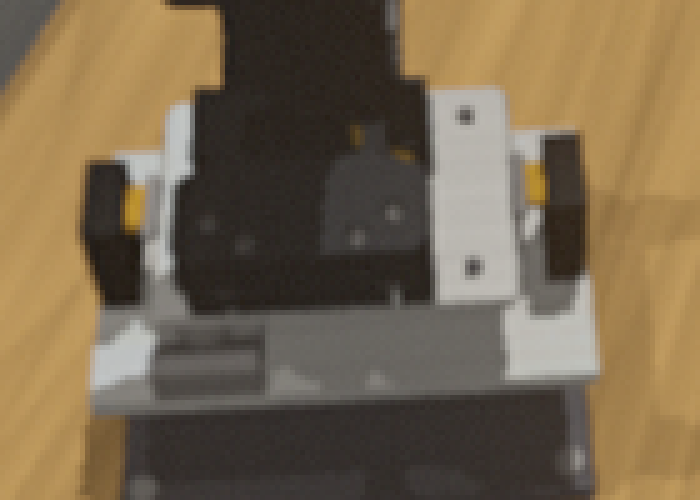

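Emit:
{"name": "apply_moves", "arguments": {"motion": [[0.02,[0,0,0],0],[0.02,[0,0,0],0],[0.034,[0,0,0],0],[0.04,[0,0,0],0],[0.05,[0,0,0],0],[0.07,[0,0,0],0],[0.07,[0,0,0],0],[0.07,[0,0,0],0],[0.07,[0,0,0],0],[0.07,[0,0,0],0]]}}

```text
time: 13.9
position: [0.5843, 0.2348, 0.1231]
ee_rot: [0.588, -0.39, 0.394, -0.588]
contact_force: [0.1, -0.3, -0.1]
grip_width: 0.0704
```

Emit:
{"name": "apply_moves", "arguments": {"motion": [[0.07,[0,-0.005,0],0],[0.07,[0,-0.015,0],0],[0.07,[0,-0.03,0],0],[0.07,[0,-0.045,0],0],[0.07,[0,-0.06,0],0],[0.05,[0,-0.07,0],0],[0.03,[0,-0.08,0],0],[0.0,[0,-0.09,0],0],[0.0,[0,-0.09,0],0],[0.0,[0,-0.09,0],0]]}}

```text
time: 15.15
position: [0.5836, 0.2351, 0.2127]
ee_rot: [0.589, -0.39, 0.394, -0.588]
contact_force: [-0.3, -0.4, 0.2]
grip_width: 0.0218
```

```bash
cat > chk.py <<'E'
from h import *
import sys
t=sys.argv[1]
s=bot.state();print(s['time'],s['position'],s['contact_force'],s['grip_width'])
k=get_calibration('wrist');p,d=camera('wrist');cv2.imwrite(f'pics/w{t}.png',p)
def an(W,T):
    X,Y,Z=[W[...,i] for i in range(3)]
    a=np.radians(22.66);P=W[...,:2]-[.5835,.2347];q=P@np.array([[np.cos(a),-np.sin(a)],[np.sin(a),np.cos(a)]])
    x,y=q[...,0],q[...,1]
    m=(abs(x)<.056)&(abs(y)<.04)&(Z>.1)&(Z<.13)&(abs(y)>.022)
    P=np.column_stack([x[m],y[m],Z[m]])
    A=np.column_stack([P[:,:2],np.ones(len(P))]);c=np.linalg.lstsq(A,P[:,2],rcond=None)[0]
    r=abs(P[:,2]-A@c);g=r<.004;c=np.linalg.lstsq(A[g],P[g,2],rcond=None)[0]
    print(T,'plate n',g.sum(),'tilt x,y,z0',c.round(4))
    for nm,sx in (('+',1),('-',-1)):
        m=(abs(x*sx-.077)<.004)&(abs(y)<.012)&(Z>.1)
        print('post',nm,m.sum(),np.nanmedian(Z[m]).round(4) if m.any() else None, 'catch z', [(round(v,3),np.round(np.nanmedian(Z[(abs(x*sx-v)<.0012)&(abs(y)<.008)&(Z>.08)]),4)) for v in (.05,.053,.056,.058,.060,.062,.064,.067)])
    m=(abs(x)<.03)&(abs(y)<.025)&(Z>.16)&(Z<.176)
    if m.sum()>30: print('headtop',m.sum(),rect(W[m]),np.median(Z[m]))
    m=(np.hypot(x,y)<.075)&(abs(Z-(c[2]+c[0]*x+c[1]*y))<.003)&(abs(x)<.0635)
    if m.sum()>30:print('plate',rect(W[m]))
an(cloud('wrist',d,k),'wrist')
p,d=camera('side');cv2.imwrite(f'pics/s{t}.png',cv2.resize(p[240:340,210:350],None,fx=5,fy=5,interpolation=3))
an(cloud('side',d),'side')
E
python3 chk.py 6
```

```text
15.15 [0.58360549 0.23505731 0.21269842] [-0.31492436 -0.37806053  0.2005096 ] 0.021806141345171805
wrist plate n 5577 tilt x,y,z0 [-0.001  -0.0003  0.1122]
post + 423 0.1213 catch z [(0.05, np.float64(0.1121)), (0.053, np.float64(0.1121)), (0.056, np.float64(0.112)), (0.058, np.float64(0.1121)), (0.06, np.float64(0.1141)), (0.062, np.float64(0.1154)), (0.064, np.float64(0.1152)), (0.067, np.float64(0.1145))]
post - 234 0.1214 catch z [(0.05, np.float64(nan)), (0.053, np.float64(nan)), (0.056, np.float64(nan)), (0.058, np.float64(0.1144)), (0.06, np.float64(0.1156)), (0.062, np.float64(0.1153)), (0.064, np.float64(0.1147)), (0.067, np.float64(0.1149))]
headtop 3620 (array([584.5, 235.3]), array([44.4, 34.1]), 22.7) 0.1684751260204898
plate (array([583.4, 234.8]), array([126.8,  84.4]), 22.67)
side plate n 853 tilt x,y,z0 [-0.0051 -0.0085  0.1115]
post + 59 0.1201 catch z [(0.05, np.float64(0.1111)), (0.053, np.float64(0.111)), (0.056, np.float64(0.1111)), (0.058, np.float64(0.1113)), (0.06, np.float64(0.1139)), (0.062, np.float64(0.1146)), (0.064, np.float64(0.1136)), (0.067, np.float64(0.1141))]
post - 59 0.1208 catch z [(0.05, np.float64(0.1117)), (0.053, np.float64(0.1116)), (0.056, np.float64(0.1113)), (0.058, np.float64(0.1115)), (0.06, np.float64(0.1143)), (0.062, np.float64(0.1143)), (0.064, np.float64(0.1142)), (0.067, np.float64(0.1142))]
headtop 207 (array([579.8, 244.2]), array([43.9, 15.2]), 26.96) 0.16675792084438218
plate (array([583.6, 234.5]), array([126.8,  85.7]), 23.08)
  return np.nanmean(a, axis, out=out, keepdims=keepdims)
```

View pics/w6.png

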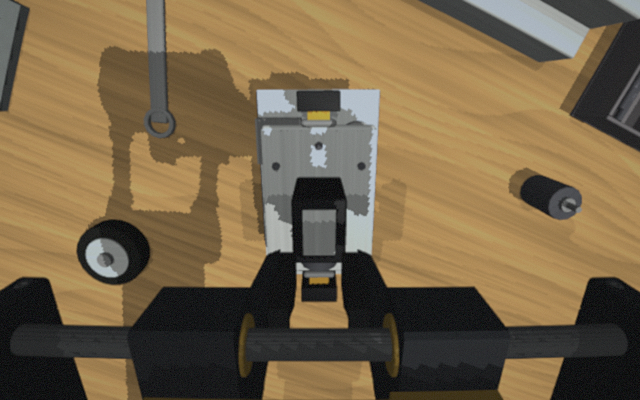

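View pics/s6.png

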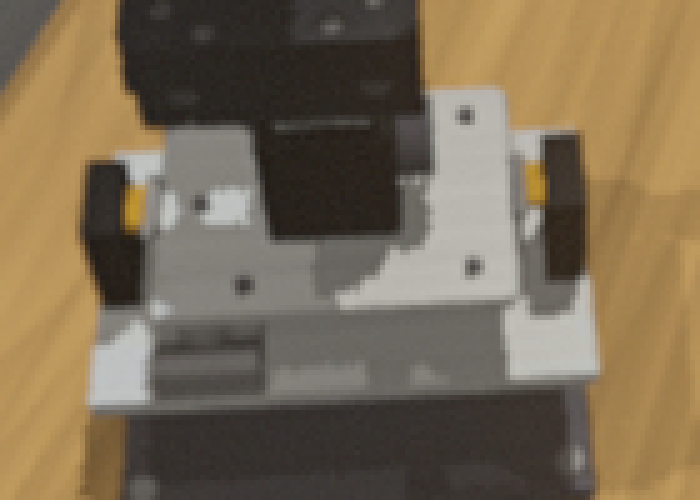

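Emit:
{"name": "apply_moves", "arguments": {"motion": [[0.0,[0,0.005,0],0],[0.0,[0,0.012,0],0],[0.0,[0,0.02,0],0],[0.0,[0,0.028,0],0],[0.0,[0,0.034,0],0],[0.0,[0,0.038,0],0],[0.0,[0,0.041,0],0],[0.0,[0,0.042,0],0],[0.0,[0,0.042,0],0],[0.0,[0,0.042,0],0]]}}

```text
time: 16.5
position: [0.5838, 0.2349, 0.1707]
ee_rot: [0.589, -0.39, 0.394, -0.588]
contact_force: [1.3, -0.1, 0.4]
grip_width: 0.0004
```

Emit:
{"name": "apply_moves", "arguments": {"motion": [[0.0,[0,0.0006,0],0],[0.0,[0,0.001,0],0],[0.0,[0,0.0014,0],0],[0.0,[0,0.0018,0],0],[0.0,[0,0.0021,0],0],[0.0,[0,0.0024,0],0],[0.0,[0,0.0027,0],0],[0.0,[0,0.003,0],0],[0.0,[0,0.003,0],0],[0.0,[0,0.003,0],0]]}}

```text
time: 17.75
position: [0.5839, 0.2349, 0.1689]
ee_rot: [0.588, -0.39, 0.394, -0.588]
contact_force: [-2.2, -2.0, 7.2]
grip_width: 0.0001
```

Emit:
{"name": "apply_moves", "arguments": {"motion": [[0.0,[0,0.0013,0],0],[0.0,[0,0.0015,0],0],[0.0,[0,0.0017,0],0],[0.0,[0,0.0019,0],0],[0.0,[0,0.0021,0],0],[0.0,[0,0.0023,0],0],[0.0,[0,0.0024,0],0],[0.0,[0,0.0024,0],0],[0.0,[0,0.0024,0],0],[0.0,[0,0.0024,0],0]]}}

```text
time: 19.0
position: [0.584, 0.235, 0.1688]
ee_rot: [-0.588, 0.39, -0.395, 0.588]
contact_force: [-4.6, -1.3, 11.7]
grip_width: 0.0009
```

Emit:
{"name": "apply_moves", "arguments": {"motion": [[0.0,[0,0,0],0],[0.0,[0,-0.001,0],0],[0.0,[0,-0.005,0],0],[0.0,[0,-0.015,0],0],[0.0,[0,-0.03,0],0],[0.0,[0,-0.045,0],0],[0.0,[0,-0.06,0],0],[0.0,[0,-0.08,0],0],[0.0,[0,-0.095,0],0],[0.0,[0,-0.1,0],0]]}}

```text
time: 20.25
position: [0.5842, 0.2356, 0.2709]
ee_rot: [-0.587, 0.39, -0.395, 0.589]
contact_force: [-0.0, -0.3, -0.4]
grip_width: 0.0006
```

```bash
python3 chk.py 7 2>/dev/null
```

```text
20.25 [0.58417964 0.23555231 0.27085042] [-0.03363169 -0.3206136  -0.41185638] 0.0006267385311943609
wrist plate n 4349 tilt x,y,z0 [-0.0028 -0.0006  0.1122]
post + 252 0.1212 catch z [(0.05, np.float64(0.1119)), (0.053, np.float64(0.112)), (0.056, np.float64(0.112)), (0.058, np.float64(0.112)), (0.06, np.float64(0.1145)), (0.062, np.float64(0.1153)), (0.064, np.float64(0.1152)), (0.067, np.float64(0.115))]
post - 0 None catch z [(0.05, np.float64(nan)), (0.053, np.float64(0.1124)), (0.056, np.float64(0.1124)), (0.058, np.float64(0.1133)), (0.06, np.float64(0.1156)), (0.062, np.float64(0.1154)), (0.064, np.float64(0.1148)), (0.067, np.float64(0.1145))]
headtop 2347 (array([584.6, 235.4]), array([43.8, 34. ]), 22.25) 0.16844625085433956
plate (array([583.4, 234.8]), array([126.6,  84.3]), 22.75)
side plate n 905 tilt x,y,z0 [-0.0029 -0.0072  0.1114]
post + 57 0.1202 catch z [(0.05, np.float64(0.1113)), (0.053, np.float64(0.1111)), (0.056, np.float64(0.1104)), (0.058, np.float64(0.1109)), (0.06, np.float64(0.1138)), (0.062, np.float64(0.1147)), (0.064, np.float64(0.1141)), (0.067, np.float64(0.1143))]
post - 57 0.1209 catch z [(0.05, np.float64(0.1113)), (0.053, np.float64(0.1113)), (0.056, np.float64(0.1112)), (0.058, np.float64(0.1118)), (0.06, np.float64(0.1132)), (0.062, np.float64(0.1141)), (0.064, np.float64(0.1138)), (0.067, np.float64(0.1143))]
headtop 557 (array([583.7, 234.4]), array([43.8, 36.3]), 21.88) 0.16756448306680627
plate (array([583.9, 234.2]), array([126.8,  86.4]), 21.79)
```

View pics/w7.png

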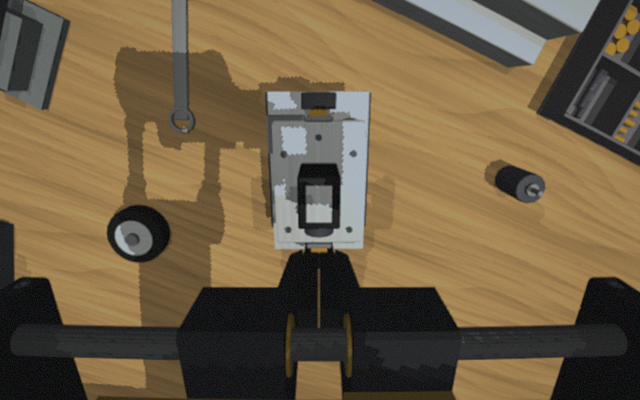

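View pics/s7.png

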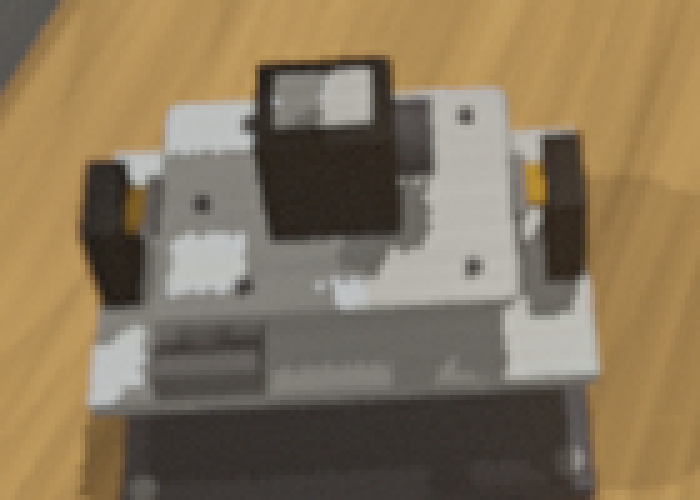

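```bash
python3 -c "
from rig import bot
print(bot.finish_job(), bot.state()['time'])"
```

```text
the job is handed in; nothing more can be done
the job is handed in; nothing more can be done
```

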